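Snap a notebook's closing strap with press-stud pliers

ROBOT

A 6-joint arm with a two-finger parallel gripper is mounted at the origin on a cart in front of the work surface, level with it; the furniture and walls round the work are solid. World frame = base frame: x ahead of the robot, y to its left, z up, the work surface at z = 0. Lengths are in m, angles in rad, forces in N, time in s.
With the tool pointing down it reaches from about 0.25 to 0.725 m from the base axis. Payload 4 kg.
Tool frame: the origin (TCP) lies between the finger pads; the fingertips stand 17 mm ahead of it and the grasp point (between the pads) lies 2 mm behind it; z points along the fingers, y is the direction in which the jaws open and shut (so a half turn about z gives the same grasp; the last joint's range is limited). The gripper opens to 85 mm and grips with 20 to 120 N. Pads are 22 mm wide; open, the fingers measure 114 mm over their backs; the gripper's body (76 mm by 85 mm) begins 54 mm behind the grasp point. The pads swing forward as they close: fully open they stand 13 mm farther back than shut.
Start: joints at [1.223, 0.241, 0.005, 1.335, 0, 1.571], TCP at [0.17, 0.47, 0.248] pointing down, gripper open.
Joint ranges: [-2.72, 2.72], [-1.05, 1.87], [-1.09, 1.28], [-1.99, 2.15], [-1.42, 1.44], [-3.14, 3.14]. Speed limits (rad/s): [2.79, 2.79, 3.14, 3.14, 3.14, 3.14].

INTERFACE

Orientations are given as a unit quaternion [x, y, z, w].
In Python, from workcell import readout, viewer, order gives the robot as it stands. The module is installed in compiled form; this text tells all that it offers.
- The arm moves only by the shell command python3 -m crank 'ROWS'. ROWS is text: rows parted by semicolons, each of 7 numbers parted by spaces: the shift along the tool's x, y, z in m, then the turn, a rotation vector about the tool's x, y, z in rad, then the gripper's target within -1 to 1 (shut at 1, half-way at 0, fully open at -1). A call has 1 to 20 rows; each row shifts and turns the pose as measured when the row begins, along the tool's axes as they then stand; what a row does not reach is not made up. A row lasts 1/12 s, in which the tool goes at most 41.7 mm and 7.16 degrees, less where a joint would pass 70% of its speed; a pose out of reach is approached as far as the arm can. A call with a gripper value outside its range is refused whole. The fingers move at their own pace and stop on an object; the grip force is fixed at half the most. Time passes only in rows, so rows that do not move let the fingers close. It gives the time, the measured TCP pose, the force and the opening at its end, in the units of the state.
- readout.get_obs(): the state, without advancing time (a new reading comes with each control period).
- viewer.camera(name): name is "side" or "top" or "wrist"; returns the picture (480x640x3 uint8, red, green, blue); there is no depth.
- viewer.calibration(name): a dict with "fx", "fy", "cx", "cy" (pixels), "eye" and "rotation" of the camera in the world. Camera axes: x right, y down, z forward; pixel columns grow to the right and rows downward; lengths in m; the calibration is good to about 2 mm. A picture is of the moment at which its call begins: read the wrist's pose just before it. calibration takes no time and is no camera call; for the wrist camera it gives the pose at the moment of the call.
- order.job_done(): hands the job in, once; it reports no verdict.
The state is a dict: "clock": time; "joint_pos": joint angles; "joint_vel": joint speeds; "tau": joint torques, N m; "eef_pos": TCP position; "tool_rot": TCP orientation; "ft_force": force on the tool from outside, world axes, zero at the start; "ft_torque": the same for the moment, N m; "grip_width": finger opening in m.
Only numpy, scipy, OpenCV 4.12 (cv2) and the standard library are available. Lean on these libraries where they do the work, as an engineer would, in place of code of your own. Each camera call takes 0.05 s, during which the arm holds its last target. There are 200 camera calls.

TASK

Take the press-stud pliers from their wooden rest, bring their open jaws round the press stud on the strap of the upright notebook, and squeeze gently until the stud clicks shut, stopping there so that the stud and cover are not crushed. Use the pliers, not the fingers, on the notebook and its stand, then lay the pliers flat back on their rest as you found them. Leave the other things on the table where they are.

Things in the scene. Friction and masses are not known exactly. Their poses are not given: they have to be found in the camera images.
- stand: fixed wooden stand (foot 112x96x12 mm, cheeks to 41 mm high) holding a gingham notebook upright, 109 deep x 160 high x 12 mm thick, top at 172 mm. Origin: centre of the underside, on the table. +x runs from the notebook's fore-edge (which faces the robot, x = -55 mm) into the notebook, y across its thickness (covers at y = +6 and -6 mm), z up
- stud (a point): middle of the press stud, in the stand's frame at x = -28.5, y = -3, z = 92 mm, axes as the stand's. The stud's axis is y. The stack from the rivet on the back to the top of the cap spans y = +8.6 to -15.4 mm (stand frame, 24 mm) when shut and y = +8.6 to about -21.5 mm when open
- stud_back (a point): outer face of the 14 mm brass rivet on the back cover behind the stud (stand frame y = +8.6 mm), where one jaw bears
- cap (a point): middle of the outer face of the 16 mm brass snap cap on the hinged strap, where the other jaw bears; it faces the stand's -y and moves with the strap. Cap arm 28 mm from the hinge
- strap (a joint): closing strap (stiff strip 41x22x2 mm on an upright hinge at the fore-edge): 0 = open as found, 0.22 rad = snapped fully shut. Pressed at the cap it resists with 4 to 9 N until about 0.13 rad, then clicks: it jumps shut by itself (about 2.5 mm at the cap), the resistance vanishes and it stays shut. Over 13 N on cap, strap or back cover crushes them
- pliers: loose press-stud pliers, steel jaws, black handles, 190 mm long, 16 mm thick, 0.15 kg, lying flat. Origin: pivot, on the underside. Open, +x is the centreline towards the jaws, y left, z up. The frame belongs to the left jaw and right handle: squeezed by q the centreline is at yaw +q/2 in it. Handles end at x = -126 mm; their outer faces are parallel at q = 0.04 and converge towards the rear by 0.12 rad each at q = 0.275
- pliers_grip (a point): middle between the handles where to grip, at the centre of mass: pliers frame x = -75, y = 0, z = 8 mm. The flat-sided handles are 16 mm high and 61 mm over the outer faces here when open; between flat 22 mm pads the stud resists from about 50 mm, clicks at about 45 mm and is just shut at about 42 mm. Each takes 5 N (open) to 6.5 N (shut) for the spring, plus 0.9 times the force on the cap
- pliers_half (a joint): squeeze angle q of the pliers, 0 = sprung open (dies 40 mm apart), 0.275 rad = dies 23.4 mm apart (stud just shut), stop at 0.35
- die_left (a point): working face of the left die (12 mm disc on the left jaw, facing the other along y): pliers frame x = 58, y = +20, z = 8 mm when open; at q = 0.275 the dies are 60 mm ahead of the pivot on the centreline
- die_right (a point): working face of the right die (right jaw), pliers frame x = 58, y = -20, z = 8 mm when open
- rest: fixed wooden tool rest, two crossbars 104 mm long and 18 mm wide, tops 40 mm above the table, at x = +4 and x = -118 mm of its frame, foot 60 mm wide between them. Origin on the table below the pivot of the resting pliers; the pliers lie with the same x, y axes, their underside at z = 40 mm
- stamp_a: bystander: hand stamp 24 x 36 x 66 mm, origin under its centre
- stamp_b: bystander: the other hand stamp, 24 x 36 x 66 mm, origin under its centre
- scissors: bystander: paper scissors 87 x 199 x 9 mm lying flat
- tape_roll: bystander: green roll of paper tape, 48 mm across, 15 mm high
- tape_roll_2: bystander: the red roll of paper tape, 48 mm across, 15 mm high
- eraser: bystander: eraser 21 x 45 x 12 mm
- notebook: the gingham notebook fixed in the stand; origin at the middle of its back cover
- back_strap: fixed part of the strap round the fore-edge and on the back cover, with the brass rivet; origin as the stand's
Things that resemble listed ones, but are neither listed nor needed, are in the scene too. There is more than one size of the rest; the one meant has the size given above.

How it is judged:
On the way, in this order (a step that is already met when the one before it is completed fails the run):
1. the open pliers' jaws stand on either side of the open stud (value of joint strap below 0.09 rad and distance between die_right and cap below 0.016 m and distance between die_left and stud_back below 0.016 m), for 0.1 s.
2. the stud has clicked shut between the dies (value of joint strap above 0.2 rad and distance between die_right and cap below 0.012 m and distance between die_left and stud_back below 0.012 m), for 0.1 s.
At the end, for the whole second after the job is handed in: The stud is snapped shut (strap angle over 0.20 rad) and the sprung-open pliers lie flat and still on both bars of their rest, within 20 mm and 0.25 rad of the way the rest holds them (value of joint strap above 0.2 rad and x of pliers in the frame of rest between -0.02 and 0.02 m and y of pliers in the frame of rest between -0.02 and 0.02 m and z of pliers in the frame of rest between 0.036 and 0.044 m and angle between pliers's own z axis and vertical below 0.08 rad and angle between the x axis of pliers and the x axis of rest, either way round below 0.25 rad and value of joint pliers_half below 0.05 rad and linear speed of pliers below 0.02 m/s); the robot touches nothing.
It fails at once if more than 13 N on the snap cap or strap (contact force between pliers and strap above 13 N).
It fails at once if more than 13 N of the pliers on the back of the notebook (contact force between pliers and back_strap above 13 N or contact force between pliers and notebook above 13 N).
It fails at once if the robot itself touches the notebook, strap or stand (contact force between any of the fingers, the arm and stand above 1 N).
It fails at once if another thing on the table is moved more than 30 mm (distance of any of stamp_a, stamp_b, scissors, tape_roll, tape_roll_2, eraser from where it was at the start of the episode above 0.03 m).
It also fails if it takes over 64 s, if anything falls off the work surface, if the arm or the gripper's body presses on something with over 40 N, if the wrist force passes 120 N, or if a joint passes its speed limit or range.

## Working session

There is one attempt and no reset: what is moved stays moved. The work goes in short steps, Python scripts to look and compute and a shell command to move; the robot and the scene stay as the last step left them, time stands still between calls to the robot, and variables do not carry over. Pictures are saved under pics/ and viewed, about 8 in all and at most 12, crops included, and the job is handed in when it is done.

```bash
mkdir -p pics
python3 - <<'E'
from workcell import readout, viewer
import cv2
for n in("top","side"):
    im=viewer.camera(n); cv2.imwrite(f"pics/{n}0.png",im[:,:,::-1]); print(n,viewer.calibration(n))
print(readout.get_obs())
E
```

```text
top {'fx': 514.7845664417151, 'fy': 514.7845664417151, 'cx': 321.74091651110615, 'cy': 244.93798685429178, 'eye': array([ 0.3997576, -0.1083839,  1.1524184]), 'rotation': array([-0.70303438,  0.70540018, -0.05947085,  0.06794464])}
side {'fx': 448.2351375858829, 'fy': 448.2351375858829, 'cx': 307.940345988518, 'cy': 241.41926677548065, 'eye': array([0.3741259 , 0.59946153, 0.57353074]), 'rotation': array([-0.14594775,  0.864013  , -0.47638439,  0.07237883])}
{'clock': 0.1, 'joint_pos': array([ 1.22299071e+00,  2.41314960e-01,  3.85644406e-03,  1.33521393e+00,
       -2.13056717e-05,  1.57080210e+00]), 'joint_vel': array([ 0.00111918, -0.00119233,  0.00407839, -0.00136407, -0.00283277,
       -0.00050446]), 'tau': array([ 1.45725962e-04, -3.73137689e+01,  2.53010219e+01,  1.08792676e-02,
        5.76295679e-05, -4.44564321e-06]), 'eef_pos': array([0.17023935, 0.46955125, 0.24751233]), 'tool_rot': array([ 1.73030356e-01,  9.84916045e-01, -9.25754812e-04, -1.51815433e-04]), 'ft_force': array([0.54505665, 0.08578497, 0.75391916]), 'ft_torque': array([-0.04833844,  0.01721746,  0.03159152]), 'grip_width': 0.0855822820027355}
```

View pics/top0.png

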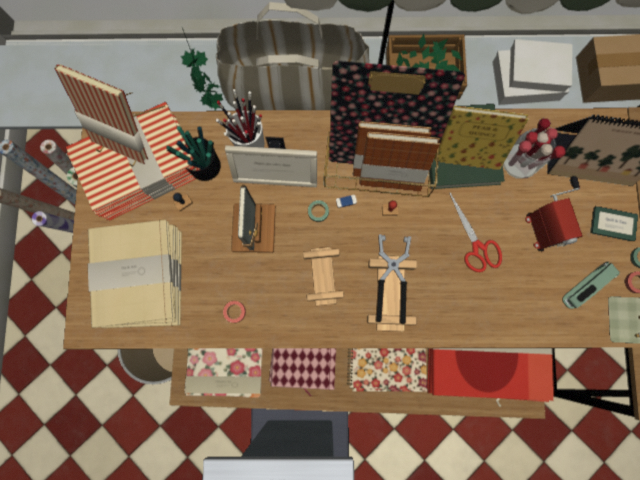

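View pics/side0.png

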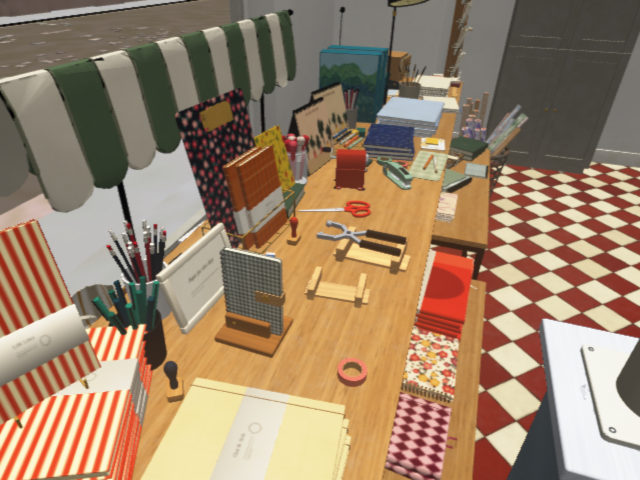

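The top view shows the pliers on their rest (pivot about 393,262, handles towards the robot) and the stand at (253,228). The smaller empty rest is the decoy. The side view confirms that the strap is on the notebook's fore-edge side, at about (268,297). Next I'll take enlarged crops to measure from.

```bash
cat > h.py <<'E'
import numpy as np, cv2
from scipy.spatial.transform import Rotation as R
from workcell import viewer, readout
def ray(cal,u,v):
    d=np.array([(u-cal['cx'])/cal['fx'],(v-cal['cy'])/cal['fy'],1.]); q=cal['rotation']
    M=R.from_quat(q).as_matrix() if np.size(q)==4 else np.array(q)
    return np.array(cal['eye']),M@d
def onz(cal,u,v,z):
    e,d=ray(cal,u,v); return e+d*(z-e[2])/d[2]
def proj(cal,p):
    M=R.from_quat(cal['rotation']).as_matrix(); c=M.T@(np.array(p)-cal['eye'])
    return cal['fx']*c[0]/c[2]+cal['cx'],cal['fy']*c[1]/c[2]+cal['cy']
E
python3 - <<'E'
from h import *
c=viewer.calibration("top")
for n,p,z in(("pivot",(393,262),.05),("foot",(253,228),.012),("nbtop",(247,195),.172)): print(n,onz(c,*p,z))
print(proj(c,(0.17,.47,.25)),proj(c,(0,0,0)))
im=cv2.imread("pics/top0.png")
a=cv2.resize(im[180:260,220:290],None,fx=7,fy=7,interpolation=cv2.INTER_CUBIC)[:560]
b=cv2.resize(im[225:335,360:425],None,fx=5,fy=5,interpolation=cv2.INTER_CUBIC)[:560]
o=np.zeros((560,a.shape[1]+325,3),np.uint8); o[:560,:a.shape[1]]=a; o[:b.shape[0],a.shape[1]:a.shape[1]+325]=b[:560]
print(o.shape,a.shape); cv2.imwrite("pics/crop1.png",o[:, :800])
E
```

```text
pivot [ 0.56273915 -0.24920872  0.05      ]
foot [0.6476024  0.06102912 0.012     ]
nbtop [0.67953275 0.05057826 0.172     ]
(np.float64(-20.23144751108714), np.float64(480.5530643282974)) (np.float64(276.52823886741317), np.float64(535.7210764879949))
(560, 815, 3) (560, 490, 3)
```

View pics/crop1.png

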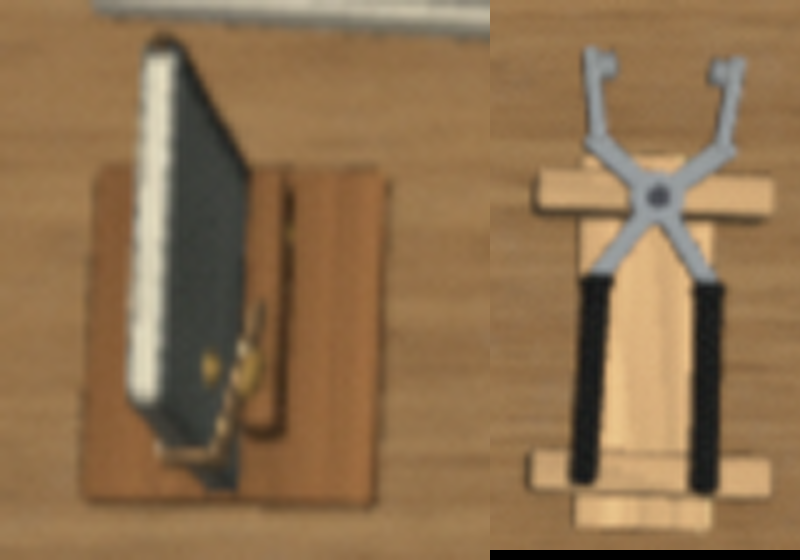

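The crop shows the foot corners, notebook top, open strap with cap on the notebook's right (world -y) side, and the pliers with the rest bars, all clear enough to cast rays from.

Run:
```python
from h import *
c=viewer.calibration("top")
A=lambda u,v,z:onz(c,220+(u+.5)/7-.5,180+(v+.5)/7-.5,z)
B=lambda u,v,z:onz(c,360+(u-489.5)/5-.5,225+(v+.5)/5-.5,z)
TL,TR,BL,BR=[A(*p,.012) for p in((97,165),(388,168),(82,500),(372,507))]
n=np.linalg.norm
print("foot",n(TL-BL),n(TR-BR),n(TL-TR),n(BL-BR))
ce=(TL+TR+BL+BR)/4; d=(TL-BL)+(TR-BR); e=(TL-TR)+(BL-BR)
print("centre",ce,"yaw",np.arctan2(d[1],d[0]),np.arctan2(-e[0],e[1]))
t=[A(*p,.172) for p in((147,52),(180,55),(130,398),(158,402))]
d=t[0]+t[1]-t[2]-t[3]; print("nb top",sum(t)/4,np.arctan2(d[1],d[0]),n(d)/2,n(t[0]-t[1]))
cap=A(250,370,.092); print("cap~",cap)
piv=B(657,196,.056); hl=B(583,485,.056); hr=B(703,490,.056); hm=(hl+hr)/2; d=piv-hm
print("pliers",piv,"hand",hl,hr,"len",n(d),"yaw",np.arctan2(d[1],d[0]))
f=[B(538,192,.04),B(774,197,.04)];r=[B(530,472,.04),B(770,478,.04)]
d=sum(f)/2-sum(r)/2
print("rest bars",sum(f)/2,sum(r)/2,n(f[0]-f[1]),n(r[0]-r[1]),n(d),np.arctan2(d[1],d[0]))
```

```text
foot 0.11121065148061669 0.11240260813399723 0.09537690079609315 0.09349216773019325
centre [0.64940745 0.06083301 0.012     ] yaw -0.02336135302962453 -0.022374407625972377
nb top [0.64557469 0.06049008 0.172     ] -0.02906017880280773 0.09996647356177134 0.009423717385978294
cap~ [0.6206501 0.0441134 0.092    ]
pliers [ 0.55794754 -0.24833663  0.056     ] hand [ 0.43522346 -0.21390842  0.056     ] [ 0.43300854 -0.26427622  0.056     ] len 0.12417611527485688 yaw -0.07451409898632433
rest bars [ 0.56091864 -0.24992375  0.04      ] [ 0.43989494 -0.24409642  0.04      ] 0.10264005604457191 0.1023683748746138 0.12116390932375234 -0.048113167749323824
```

Every check agrees with the sizes given: foot 112x95, bars 103 long and 121 apart, yaws consistent. The rest origin is about (0.557,-0.250) at yaw -0.05. The stand is about (0.648,0.061) at yaw -0.024. Next I move over the pliers.

```bash
python3 -m crank '0 0 0 0 0 -0.1 -1;0 0 0 0 0 -0.1 -1;0 0 0 0 0 -0.09 -1;-0.0187 -0.0365 0 0 0 0 -1;-0.0187 -0.0365 0 0 0 0 -1;-0.0187 -0.0365 0 0 0 0 -1;-0.0187 -0.0365 0 0 0 0 -1;-0.0187 -0.0365 0 0 0 0 -1;-0.0187 -0.0365 0 0 0 0 -1;-0.0187 -0.0365 0 0 0 0 -1;-0.0187 -0.0365 0 0 0 0 -1;-0.0187 -0.0365 0 0 0 0 -1;-0.0187 -0.0365 0 0 0 0 -1;-0.0187 -0.0365 0 0 0 0 -1;-0.0187 -0.0365 0 0 0 0 -1;-0.0187 -0.0365 0 0 0 0 -1'
cat > st.py <<'E'
import sys
from h import *
# print tool state and shift (tool axes) to a target given as x y z yaw_of_tool_y_minus_90deg
o=readout.get_obs(); M=R.from_quat(o['tool_rot']).as_matrix(); np.set_printoptions(precision=4,suppress=True)
yaw=np.arctan2(-M[0,1],M[1,1])
print("t",round(o['clock'],2),"pos",o['eef_pos'],"yaw",round(yaw,4),"z",M[:,2],"F",o['ft_force'],"T",o['ft_torque'],"w",round(o['grip_width'],4),"j",o['joint_pos'])
if len(sys.argv)>1:
    x,y,z,w=map(float,sys.argv[1:5]); T=R.from_euler('z',w).as_matrix()@np.diag([-1.,1,-1])
    print("shift",M.T@(np.array([x,y,z])-o['eef_pos']),"turn",R.from_matrix(M.T@T).as_rotvec())
E
python3 st.py .4827 -.2445 .2 -.06
```

```text
clock: 1.43
eef_pos: [0.3933, -0.0205, 0.2426]
tool_rot: [0.012, 1.0, -0.004, -0.003]
ft_force: [0.3, 1.7, -0.2]
grip_width: 0.0856
t 1.43 pos [ 0.3933 -0.0205  0.2426] yaw -0.0235 z [-0.0056 -0.0086 -0.9999] F [ 0.315   1.6988 -0.1881] T [ 0.0233 -0.0454  0.0168] w 0.0856 j [-0.0457  0.0369 -0.2502  1.289  -0.0089 -0.0221]
shift [-0.0949 -0.2214  0.0441] turn [-0.0088 -0.0052  0.0365]
```

```bash
python3 -m crank '-0.0135 -0.0316 0.006 0 0 0.036 -1;-0.0135 -0.0316 0.006 0 0 0 -1;-0.0135 -0.0316 0.006 0 0 0 -1;-0.0135 -0.0316 0.006 0 0 0 -1;-0.0135 -0.0316 0.006 0 0 0 -1;-0.0135 -0.0316 0.006 0 0 0 -1;-0.0135 -0.0316 0.006 0 0 0 -1;0 0 0 0 0 0 -1;0 0 0 0 0 0 -1'
python3 st.py .4827 -.2445 .2 -.06
python3 - <<'E'
from h import *
c=viewer.calibration("wrist");im=viewer.camera("wrist");cv2.imwrite("pics/w1.png",im[:,:,::-1])
import json;json.dump({k:np.array(v).tolist() for k,v in c.items()},open("w1.json","w"))
print(c['eye'],[proj(c,p) for p in((.558,-.249,.056),(.4827,-.2445,.056))])
E
```

```text
clock: 2.18
eef_pos: [0.4764, -0.2678, 0.1954]
tool_rot: [0.037, 0.999, -0.003, -0.004]
ft_force: [-1.1, 0.5, -0.4]
grip_width: 0.0856
t 2.18 pos [ 0.4764 -0.2678  0.1954] yaw -0.0746 z [-0.0086 -0.0066 -0.9999] F [-1.1185  0.5402 -0.3503] T [ 0.0383 -0.0086  0.0087] w 0.0856 j [-0.5069  0.3628  0.0346  1.2469 -0.01   -0.4322]
shift [-0.0045  0.0237 -0.0048] turn [-0.0072 -0.0081 -0.0146]
[ 0.39569231 -0.2613092   0.32107896] [(np.float64(348.8411607185203), np.float64(317.0119783206985)), (np.float64(349.8606926053027), np.float64(238.17784243722605))]
```

View pics/w1.png

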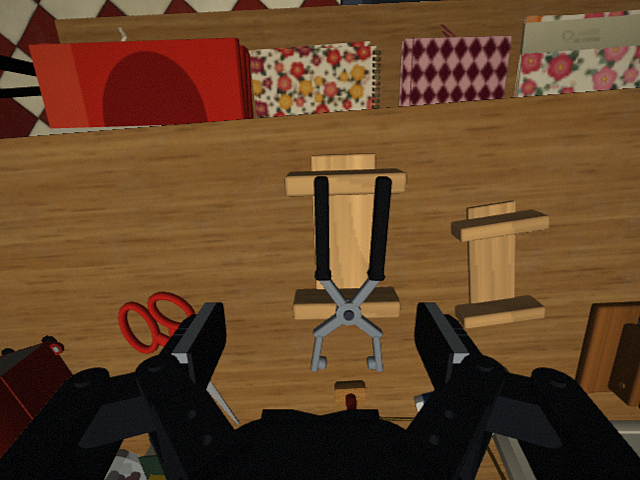

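The pliers pivot is at (348,315), against a predicted (349,317), and the handles are at columns 315 and 388 in row 238. I'll refine from these.

Run:
```python
from h import *
import json
c={k:np.array(v) for k,v in json.load(open("w1.json")).items()}
im=cv2.imread("pics/w1.png"); g=im.max(2)
np.set_printoptions(precision=4,suppress=True)
mid=[]
for r in (200,215,230,245,260):
    k=np.where(g[r,300:410]<55)[0]+300
    a,b=onz(c,k.min()-.5,r,.056),onz(c,k.max()+.5,r,.056); mid.append((a+b)/2); print(r,k.min(),k.max(),np.linalg.norm(a-b),mid[-1])
p=onz(c,348,314.5,.056); d=p-mid[0]; print("pivot",p,"yaw",np.arctan2(d[1],d[0]))
e=[onz(c,321,180,.056),onz(c,383,180,.056)];print("ends",sum(e)/2)
```

```text
200 315 389 0.060710130640227185 [ 0.4504 -0.2413  0.056 ]
215 315 388 0.06076087532296107 [ 0.4628 -0.2422  0.056 ]
230 316 386 0.05914699119280895 [ 0.4756 -0.2432  0.056 ]
245 316 385 0.05917613927044283 [ 0.4888 -0.2443  0.056 ]
260 316 384 0.0592061700044956 [ 0.5024 -0.2453  0.056 ]
pivot [ 0.5554 -0.2496  0.056 ] yaw -0.07962944250367272
ends [ 0.4343 -0.2405  0.056 ]
```

```bash
python3 st.py .4815 -.2438 .095 -.073; python3 -m crank '-0.0043 0.0235 0 -0.007 -0.008 -0.002 -1;0 0 0.025 0 0 0 -1;0 0 0.025 0 0 0 -1;0 0 0.025 0 0 0 -1;0 0 0.025 0 0 0 -1;0 0 0 0 0 0 -1'; python3 st.py .4815 -.2438 .046 -.073
```

```text
t 2.23 pos [ 0.4762 -0.2677  0.1953] yaw -0.0742 z [-0.0089 -0.0073 -0.9999] F [-0.467  -0.9039 -1.2036] T [ 0.0011 -0.0604 -0.0658] w 0.0855 j [-0.5064  0.3625  0.0337  1.2462 -0.0107 -0.4322]
shift [-0.0043  0.025   0.1   ] turn [-0.0079 -0.0083 -0.0012]
clock: 2.73
eef_pos: [0.4827, -0.2378, 0.0955]
tool_rot: [0.033, 0.999, -0.001, 0.003]
ft_force: [-0.9, 0.0, -0.9]
grip_width: 0.0853
t 2.73 pos [ 0.4827 -0.2378  0.0955] yaw -0.0656 z [ 0.005  -0.0016 -1.    ] F [-0.9371  0.0019 -0.9093] T [0.0061 0.1176 0.0418] w 0.0853 j [-0.4582  0.4254 -0.151   0.9892  0.0007 -0.3925]
shift [ 0.0011 -0.006   0.0495] turn [-0.0013  0.0051  0.0074]
```

```bash
python3 -m crank '0.001 -0.006 0 0 0.005 0.007 -1;0 0 0.02 0 0 0 -1;0 0 0.014 0 0 0 -1;0 0 0 0 0 0 -1'; python3 st.py .4815 -.2438 .046 -.073
```

```text
clock: 3.07
eef_pos: [0.4829, -0.2424, 0.0664]
tool_rot: [0.034, 0.999, -0.002, 0.002]
ft_force: [-0.4, 0.1, -0.3]
grip_width: 0.0851
t 3.07 pos [ 0.4829 -0.2424  0.0664] yaw -0.0689 z [ 0.0037 -0.0037 -1.    ] F [-0.4152  0.0867 -0.3387] T [0.0319 0.0588 0.0386] w 0.0851 j [-0.4644  0.4626 -0.1792  0.9241 -0.0017 -0.3955]
shift [ 0.0014 -0.0014  0.0204] turn [-0.0035  0.0039  0.0041]
```

```bash
python3 -m crank '0.001 -0.0015 0.011 -0.003 0.004 0.004 -1;0 0 0.010 0 0 0 -1;0 0 0 0 0 0 -1;0 0 0 0 0 0 -0.6;0 0 0 0 0 0 -0.6;0 0 0 0 0 0 -0.5;0 0 0 0 0 0 -0.5'; python3 st.py .4815 -.2438 .046 -.073;  python3 -m crank '0 0 0 0 0 0 -0.4;0 0 0 0 0 0 -0.36;0 0 0 0 0 0 -0.36;0 0 0 0 0 0 -0.36;0 0 0 0 0 0 -0.36'; python3 st.py .4815 -.2438 .046 -.073
```

```text
clock: 3.65
eef_pos: [0.4854, -0.2457, 0.0505]
tool_rot: [0.037, 0.999, -0.002, 0.004]
ft_force: [0.0, -0.0, -0.8]
grip_width: 0.0644
t 3.65 pos [ 0.4854 -0.2457  0.0505] yaw -0.0733 z [ 0.0077 -0.004  -1.    ] F [ 0.0252 -0.0375 -0.7968] T [ 0.1155  0.0406 -0.0262] w 0.0644 j [-0.4686  0.4857 -0.1901  0.8863 -0.0001 -0.3953]
shift [0.0041 0.0016 0.0044] turn [-0.0034  0.008  -0.0003]
clock: 4.07
eef_pos: [0.4857, -0.246, 0.0513]
tool_rot: [0.037, 0.999, -0.002, 0.004]
ft_force: [0.0, 0.5, 0.3]
grip_width: 0.0585
t 4.07 pos [ 0.4857 -0.246   0.0513] yaw -0.0733 z [ 0.0086 -0.0049 -1.    ] F [0.0088 0.4608 0.3   ] T [0.0916 0.0465 0.0117] w 0.0585 j [-0.4686  0.4845 -0.1895  0.8869 -0.0005 -0.3953]
shift [0.0044 0.0019 0.0053] turn [-0.0043  0.009  -0.0003]
```

```bash
python3 -m crank '0 0 0 0 0 0 -0.55;0 0 0 0 0 0 -0.55;0.0045 0.002 0.008 -0.004 0.009 0 -0.55;0 0 0.003 0 0 0 -0.55;0 0 0 0 0 0 -0.55'; python3 st.py .4815 -.2438 .043 -.073
```

```text
clock: 4.48
eef_pos: [0.4815, -0.2439, 0.0395]
tool_rot: [0.037, 0.999, -0.0, 0.0]
ft_force: [-0.6, 0.0, 0.9]
grip_width: 0.0656
t 4.48 pos [ 0.4815 -0.2439  0.0395] yaw -0.0734 z [ 0.0002 -0.0009 -1.    ] F [-0.6487  0.0097  0.9499] T [ 0.0086 -0.055  -0.0353] w 0.0656 j [-0.4686  0.4979 -0.2044  0.868  -0.0007 -0.3952]
shift [ 0.      0.0001 -0.0035] turn [-0.0008  0.0003 -0.0004]
```

```bash
python3 -m crank '0 0 0 0 0 0 -0.45;0 0 0 0 0 0 -0.4;0 0 0 0 0 0 -0.36;0 0 0 0 0 0 -0.33;0 0 0 0 0 0 -0.33;0 0 0 0 0 0 -0.33;0 0 -0.005 0 0 0 -0.33;0 0 -0.01 0 0 0 -0.33;0 0 -0.01 0 0 0 -0.33;0 0 -0.01 0 0 0 -0.33;0 0 -0.01 0 0 0 -0.33;0 0 0 0 0 0 -0.33'; python3 st.py .4815 -.2438 .15 -.073
python3 - <<'E'
from h import *
im=viewer.camera("side")[:,:,::-1]; cv2.imwrite("pics/s2.png",cv2.resize(im[190:310,280:440],None,fx=5,fy=5,interpolation=cv2.INTER_CUBIC))
E
```

```text
clock: 5.48
eef_pos: [0.4803, -0.2431, 0.0878]
tool_rot: [0.037, 0.999, 0.001, -0.002]
ft_force: [0.4, -1.2, -1.9]
grip_width: 0.057
t 5.48 pos [ 0.4803 -0.2431  0.0878] yaw -0.0734 z [-0.0031  0.0013 -1.    ] F [ 0.4199 -1.1847 -1.8555] T [ 0.0081 -0.0755  0.0185] w 0.057 j [-0.4685  0.4399 -0.1508  0.9834 -0.0002 -0.3951]
shift [-0.0011 -0.0005 -0.0622] turn [ 0.0011 -0.0032 -0.0004]
```

View pics/s2.png

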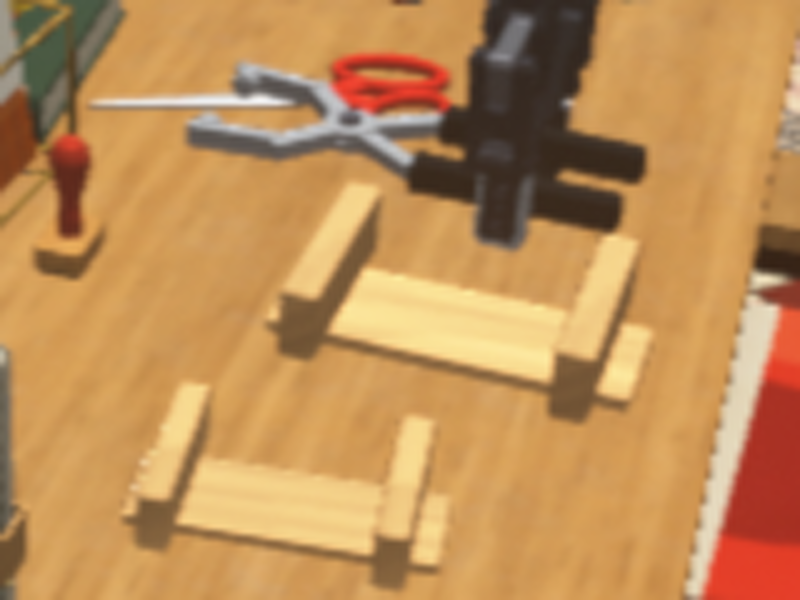

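The pliers are gripped and level, clear of the rest. Next I go to a standoff in front of the notebook.

```bash
python3 st.py .396 .065 .0835 -.024; python3 -m crank '0.02 0 0 0 0 0 -0.33;0.02 0.02 -0.001 0 0 0 -0.33;0.015 0.03 0 0 0 0 -0.33;0.007 0.03 0 0 0 0 -0.33;0 0.03 0 0 0 -0.02 -0.33;0 0.03 0 0 0 -0.03 -0.33;0 0.03 0 0 0 0 -0.33;0 0.03 0 0 0 0 -0.33;0 0.03 0 0 0 0 -0.33;0 0.02 0 0 0 0 -0.33;0 0.01 0 0 0 0 -0.33;0 0 0 0 0 0 -0.33;0 0 0 0 0 0 -0.33'; python3 st.py .396 .065 .0835 -.024
```

```text
t 5.53 pos [ 0.48  -0.243  0.087] yaw -0.0733 z [-0.0037  0.0016 -1.    ] F [ 0.7881  0.0131 -2.1185] T [-0.0316 -0.0525  0.0294] w 0.0572 j [-0.4684  0.4406 -0.1519  0.9822 -0.0003 -0.3951]
shift [0.1063 0.301  0.0043] turn [ 0.0014 -0.0037 -0.0493]
clock: 6.62
eef_pos: [0.4268, 0.0312, 0.0868]
tool_rot: [0.012, 1.0, 0.0, -0.001]
ft_force: [0.5, -0.2, -1.7]
grip_width: 0.0568
t 6.62 pos [0.4268 0.0312 0.0868] yaw -0.024 z [-0.0019  0.0004 -1.    ] F [ 0.4836 -0.2254 -1.7335] T [ 0.0261 -0.0432 -0.0271] w 0.0568 j [ 0.0725  0.2509 -0.4422  0.8797  0.0005  0.0965]
shift [0.0316 0.0331 0.0033] turn [ 0.0003 -0.0019  0.    ]
```

```bash
python3 -m crank '0.016 0.016 0.0015 0 0 0 -0.33;0.013 0.013 0.001 0 0 0 -0.33;0 0 0 0 0 0 -0.33;0 0 0 0 0 0 -0.33'; python3 st.py .4865 .0627 .0835 -.024
python3 - <<'E'
from h import *
import json
for n in("wrist","top"):
    c=viewer.calibration(n);im=viewer.camera(n)[:,:,::-1];cv2.imwrite(f"pics/{n}3.png",im)
    json.dump({k:np.array(v).tolist() for k,v in c.items()},open(n+"3.json","w"))
a=cv2.resize(im[175:335,220:300],None,fx=4,fy=4,interpolation=cv2.INTER_CUBIC)[:480]
w=cv2.imread("pics/wrist3.png"); o=np.hstack([w[:480,160:640],a]);print(o.shape);cv2.imwrite("pics/c3.png",o)
E
```

```text
clock: 6.95
eef_pos: [0.3984, 0.0589, 0.084]
tool_rot: [0.014, 1.0, -0.001, -0.001]
ft_force: [-0.2, 0.2, -2.4]
grip_width: 0.0569
t 6.95 pos [0.3984 0.0589 0.084 ] yaw -0.0282 z [-0.0011 -0.0012 -1.    ] F [-0.1618  0.1503 -2.4436] T [-0.0045  0.0089  0.0259] w 0.0569 j [ 0.1476  0.2103 -0.507   0.8548 -0.001   0.1758]
shift [-0.088   0.0063  0.0004] turn [-0.0012 -0.0011 -0.0042]
(480, 800, 3)
```

View pics/c3.png

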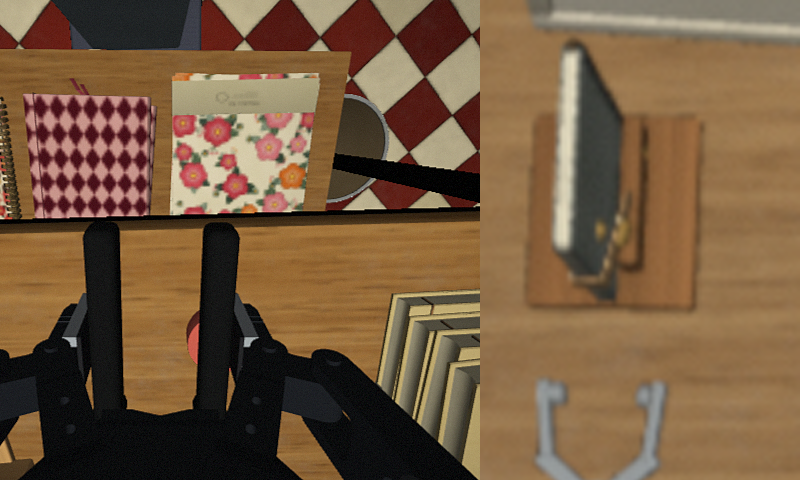

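The top view shows the open strap and cap at about crop (620,230). The die inner faces are at about (566,392) and (638,394).

Run:
```python
from h import *
import json
np.set_printoptions(precision=4,suppress=True)
c={k:np.array(v) for k,v in json.load(open("top3.json")).items()}
A=lambda u,v,z:onz(c,220+(u-479.5)/4-.5,175+(v+.5)/4-.5,z)
l,r=A(566,392,.1),A(638,394,.1); print("dies",l,r,(l+r)/2,np.linalg.norm(l-r))
print("tips",A(552,380,.1),A(654,382,.1)); print("cap centre",A(621,231,.092),"cap outer",A(627,232,.092),"socket",A(600,230,.092))
t=[A(*p,.172) for p in((565,50),(580,52),(557,247),(572,250))]; print("top y",[ (t[0]+t[1])/2,(t[2]+t[3])/2])
M=.0835; yaw=-.028
print("pred dies",np.array([.3984,.0589])+.1335*np.array([np.cos(yaw),np.sin(yaw)]))
im=cv2.imread("pics/top3.png")
print(proj(c,(.5318,.0552,.1)))
```

```text
dies [0.5345 0.0704 0.1   ] [0.5333 0.0332 0.1   ] [0.5339 0.0518 0.1   ] 0.03721439142941077
tips [0.5407 0.0778 0.1   ] [0.5395 0.0251 0.1   ]
cap centre [0.6208 0.045  0.092 ] cap outer [0.6202 0.0418 0.092 ] socket [0.6214 0.0561 0.092 ]
top y [array([0.6952, 0.0594, 0.172 ]), array([0.5955, 0.0608, 0.172 ])]
pred dies [0.5318 0.0552]
(np.float64(248.4721111577814), np.float64(273.89097414761477))
```

```bash
python3 -m crank '0 0.002 0 0 0 -0.008 -0.34;0 0 0 0 0 0 -0.34;0 0 0 0 0 0 -0.34'; python3 st.py .43 .0612 .0835 -.020; python3 -m crank '-0.012 0 0 0 0 0 -0.34;-0.012 0 0 0 0 0 -0.34;-0.007 0 0 0 0 0 -0.34;0 0 0 0 0 0 -0.34;0 0 0 0 0 0 -0.34'; python3 st.py .485 .061 .0835 -.020
```

```text
clock: 7.3
eef_pos: [0.4007, 0.059, 0.0843]
tool_rot: [0.012, 1.0, -0.001, 0.0]
ft_force: [0.8, -0.4, -1.7]
grip_width: 0.057
t 7.3 pos [0.4007 0.059  0.0843] yaw -0.0242 z [ 0.0007 -0.0014 -1.    ] F [ 0.7729 -0.407  -1.7022] T [ 0.0187  0.0079 -0.0017] w 0.057 j [ 0.1472  0.2127 -0.5027  0.855  -0.0015  0.1713]
shift [-0.0292  0.0029  0.0008] turn [-0.0014  0.0007 -0.0042]
clock: 7.72
eef_pos: [0.4336, 0.0567, 0.0841]
tool_rot: [0.013, 1.0, -0.001, 0.0]
ft_force: [-0.6, 0.4, -1.7]
grip_width: 0.0574
t 7.72 pos [0.4336 0.0567 0.0841] yaw -0.0267 z [ 0.0004 -0.0018 -1.    ] F [-0.6346  0.3503 -1.6563] T [-0.0061  0.0644 -0.017 ] w 0.0574 j [ 0.1312  0.2693 -0.4247  0.8767 -0.0018  0.1579]
shift [-0.0513  0.0057  0.0006] turn [-0.0018  0.0004 -0.0067]
```

```bash
python3 -m crank '0 0.005 0.0005 0 0 -0.008 -0.34;0 0 0 0 0 0 -0.34;0 0 0 0 0 0 -0.34'; python3 st.py .485 .061 .0835 -.020
```

```text
clock: 7.97
eef_pos: [0.4324, 0.0619, 0.0832]
tool_rot: [0.009, 1.0, -0.001, -0.001]
ft_force: [-0.2, -0.4, -1.6]
grip_width: 0.0573
t 7.97 pos [0.4324 0.0619 0.0832] yaw -0.0183 z [-0.0015 -0.0019 -1.    ] F [-0.1837 -0.3953 -1.5778] T [-0.027   0.0535  0.0184] w 0.0573 j [ 0.1433  0.271  -0.4253  0.8763 -0.0017  0.1616]
shift [-0.0526  0.0001 -0.0004] turn [-0.0019 -0.0015  0.0017]
```

```bash
python3 -m crank '-0.006 0 0 0 0 0 -0.34;-0.006 0 0 0 0 0 -0.34;-0.006 0 0 0 0 0 -0.34;0 0 0 0 0 0 -0.34'; python3 st.py .485 .061 .0835 -.020
```

```text
clock: 8.3
eef_pos: [0.4511, 0.062, 0.0833]
tool_rot: [0.008, 1.0, -0.001, -0.001]
ft_force: [0.7, 0.1, -1.8]
grip_width: 0.0571
t 8.3 pos [0.4511 0.062  0.0833] yaw -0.017 z [-0.0016 -0.002  -1.    ] F [ 0.7089  0.0545 -1.8042] T [-0.0388 -0.0389 -0.0077] w 0.0571 j [ 0.1376  0.3028 -0.3788  0.8911 -0.0018  0.1546]
shift [-0.0339 -0.0004 -0.0003] turn [-0.002  -0.0016  0.003 ]
```

Run:
```python
from h import *
im=viewer.camera("top")[:,:,::-1]; a=cv2.resize(im[175:275,225:300],None,fx=6,fy=6,interpolation=cv2.INTER_CUBIC)[:600]
cv2.imwrite("pics/c4.png",a)
```

```text
(no output)
```

View pics/c4.png

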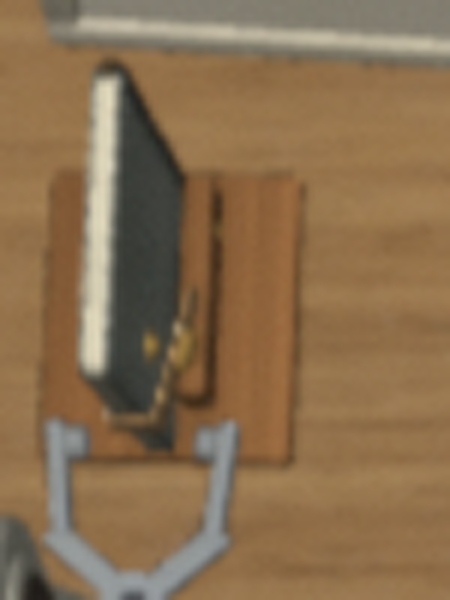

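The dies are at rows 420–455, with inner faces at columns 88 and 196. The cap's outer edge is at column 193, so clearance on the right is tight.

Run:
```python
from h import *
np.set_printoptions(precision=4,suppress=True)
c=viewer.calibration("top")
A=lambda u,v,z:onz(c,225+(u+.5)/6-.5,175+(v+.5)/6-.5,z)
for n,p,z in(("dl",(88,440),.1),("dr",(196,440),.1),("capout",(193,347),.092),("capctr",(182,345),.092),("strap corner back",(105,415),.1),("strap corner front",(153,421),.1),("fore edge bottom right front",(170,447),.041)): print(n,A(*p,z))
```

```text
dl [0.5862 0.0757 0.1   ]
dr [0.5861 0.0382 0.1   ]
capout [0.6207 0.041  0.092 ]
capctr [0.6214 0.0449 0.092 ]
strap corner back [0.595 0.07  0.1  ]
strap corner front [0.5928 0.0533 0.1   ]
fore edge bottom right front [0.594  0.0559 0.041 ]
```

```bash
python3 -m crank '-0.005 -0.0015 0 0 0 0.004 -0.34;-0.006 0 0 0 0 0 -0.34;-0.006 0 0 0 0 0 -0.34;0 0 0 0 0 0 -0.34'; python3 st.py .4855 .0605 .0835 -.020
```

```text
clock: 8.68
eef_pos: [0.469, 0.0597, 0.0829]
tool_rot: [0.011, 1.0, -0.001, -0.001]
ft_force: [0.8, -0.7, -1.7]
grip_width: 0.0575
t 8.68 pos [0.469  0.0597 0.0829] yaw -0.0217 z [-0.003  -0.0022 -1.    ] F [ 0.7625 -0.7264 -1.6792] T [-0.0308 -0.0052 -0.0036] w 0.0575 j [ 0.1277  0.3339 -0.3334  0.9068 -0.0018  0.1494]
shift [-0.0165  0.0012 -0.0006] turn [-0.0023 -0.003  -0.0018]
```

```bash
python3 -m crank '-0.006 0.001 0 -0.002 -0.003 0 -0.34;-0.006 0 -0.0005 0 0 0 -0.34;-0.004 0 0 0 0 0 -0.34;0 0 0 0 0 0 -0.34;0 0 0 0 0 0 -0.34'; python3 st.py .4855 .0605 .0835 -.020
python3 - <<'E'
from h import *
im=viewer.camera("top")[:,:,::-1]; a=cv2.resize(im[175:275,225:300],None,fx=6,fy=6,interpolation=cv2.INTER_CUBIC)[:600]
cv2.imwrite("pics/c5.png",a)
E
```

```text
clock: 9.1
eef_pos: [0.4873, 0.0603, 0.0831]
tool_rot: [0.011, 1.0, -0.0, -0.0]
ft_force: [0.5, 0.2, -1.6]
grip_width: 0.0575
t 9.1 pos [0.4873 0.0603 0.0831] yaw -0.022 z [-0.     -0.0001 -1.    ] F [ 0.493   0.2203 -1.6059] T [ 0.0488  0.0448 -0.0098] w 0.0575 j [ 0.1231  0.3624 -0.2889  0.9195 -0.0001  0.1452]
shift [ 0.0018  0.0002 -0.0004] turn [-0.0001 -0.     -0.002 ]
```

View pics/c5.png

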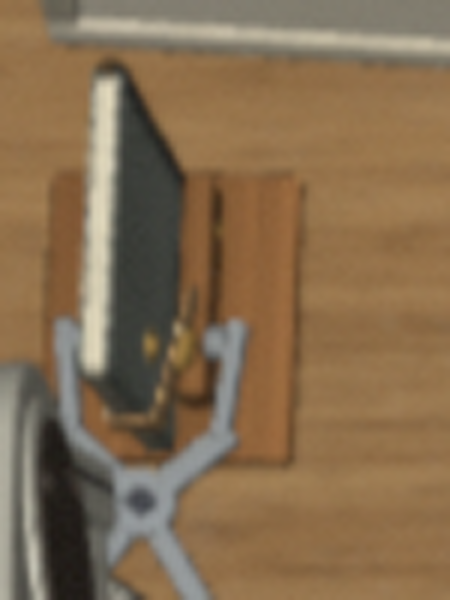

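The jaws straddle the stud. The right die, at (204,343), is level with the cap in x and about 4 mm clear of it. Next I shift 3 mm to +y, then squeeze.

```bash
python3 -m crank '0.0015 0.003 0 0 0 -0.002 -0.32;0 0 0 0 0 0 -0.3;0 0 0 0 0 0 -0.28'; python3 st.py .486 .0635 .0835 -.020;python3 -m crank '0 0 0 0 0 0 -0.26;0 0 0 0 0 0 -0.24;0 0 0 0 0 0 -0.24';  python3 st.py .486 .0635 .0835 -.020
```

```text
clock: 9.4
eef_pos: [0.4851, 0.0631, 0.083]
tool_rot: [0.01, 1.0, -0.001, -0.0]
ft_force: [0.2, -0.6, -1.1]
grip_width: 0.0547
t 9.4 pos [0.4851 0.0631 0.083 ] yaw -0.0207 z [-0.0006 -0.0012 -1.    ] F [ 0.2424 -0.6302 -1.0943] T [-0.1929 -0.0918 -0.1149] w 0.0547 j [ 0.13    0.3599 -0.2931  0.9185 -0.0011  0.1508]
shift [-0.0009  0.0004 -0.0005] turn [-0.0012 -0.0006 -0.0007]
clock: 9.65
eef_pos: [0.4845, 0.0626, 0.0831]
tool_rot: [0.011, 1.0, -0.001, -0.0]
ft_force: [-0.3, -1.0, -1.4]
grip_width: 0.0532
t 9.65 pos [0.4845 0.0626 0.0831] yaw -0.0213 z [-0.0009 -0.0025 -1.    ] F [-0.3201 -0.9706 -1.3941] T [-0.1274 -0.0581 -0.1032] w 0.0532 j [ 0.13    0.359  -0.2943  0.9187 -0.0023  0.1513]
shift [-0.0015  0.0009 -0.0004] turn [-0.0025 -0.0008 -0.0013]
```

```bash
for g in a; do python3 -m crank '0 0 0 0 0 0 -0.22;0 0 0 0 0 0 -0.22'; python3 st.py; python3 -m crank '0 0 0 0 0 0 -0.2;0 0 0 0 0 0 -0.2'; python3 st.py;python3 -m crank '0 0 0 0 0 0 -0.18;0 0 0 0 0 0 -0.18'; python3 st.py; done | grep '^t '
```

```text
t 9.82 pos [0.4842 0.0624 0.0831] yaw -0.0217 z [-0.0012 -0.0028 -1.    ] F [ 0.3808 -0.9947 -2.0634] T [-0.1827  0.0077 -0.1594] w 0.052 j [ 0.1297  0.3588 -0.2947  0.9189 -0.0026  0.1514]
t 9.98 pos [0.484  0.0623 0.083 ] yaw -0.022 z [-0.0016 -0.003  -1.    ] F [ 0.37   -1.2485 -0.4168] T [-0.2407 -0.0199 -0.1907] w 0.0513 j [ 0.1295  0.3588 -0.2949  0.9191 -0.0027  0.1515]
t 10.15 pos [0.4839 0.0621 0.083 ] yaw -0.0222 z [-0.0019 -0.0031 -1.    ] F [-0.3863 -1.7502 -1.594 ] T [-0.2097 -0.0065 -0.1857] w 0.0504 j [ 0.1294  0.3588 -0.295   0.9193 -0.0029  0.1516]
```

```bash
{ python3 -m crank '0 0 0 0 0 0 -0.16;0 0 0 0 0 0 -0.16'; python3 st.py; python3 -m crank '0 0 0 0 0 0 -0.145;0 0 0 0 0 0 -0.145'; python3 st.py;python3 -m crank '0 0 0 0 0 0 -0.13;0 0 0 0 0 0 -0.13'; python3 st.py; } | grep '^t ' | cut -c1-140
python3 - <<'E'
from h import *
im=viewer.camera("top")[:,:,::-1]; a=cv2.resize(im[215:265,225:300],None,fx=8,fy=8,interpolation=cv2.INTER_CUBIC)
cv2.imwrite("pics/c6.png",a)
E
```

```text
t 10.32 pos [0.4837 0.0621 0.0829] yaw -0.0223 z [-0.0023 -0.0032 -1.    ] F [-0.1144 -1.6609 -1.8644] T [-0.2664  0.0393 -0.2349] w 0.0498 
t 10.48 pos [0.4836 0.062  0.0828] yaw -0.0224 z [-0.0026 -0.0034 -1.    ] F [ 0.2592 -0.5808 -2.0898] T [-0.2754  0.0062 -0.1665] w 0.0493 
t 10.65 pos [0.4835 0.0621 0.0828] yaw -0.0223 z [-0.0027 -0.0033 -1.    ] F [-1.1342 -0.3783 -1.3024] T [-0.2527  0.0095 -0.1596] w 0.0482
```

View pics/c6.png

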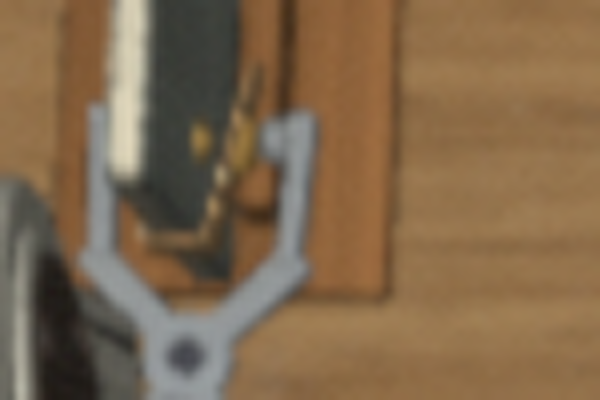

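The right die is now against the cap, and the strap hasn't clicked yet. Forces are small and balanced, so I continue.

```bash
{ python3 -m crank '0 0 0 0 0 0 -0.115;0 0 0 0 0 0 -0.115'; python3 st.py; python3 -m crank '0 0 0 0 0 0 -0.1;0 0 0 0 0 0 -0.1'; python3 st.py;python3 -m crank '0 0 0 0 0 0 -0.085;0 0 0 0 0 0 -0.085'; python3 st.py; python3 -m crank '0 0 0 0 0 0 -0.07;0 0 0 0 0 0 -0.07'; python3 st.py; } | grep '^t ' | cut -c1-140
python3 - <<'E'
from h import *
im=viewer.camera("top")[:,:,::-1]; a=cv2.resize(im[215:265,225:300],None,fx=8,fy=8,interpolation=cv2.INTER_CUBIC)
cv2.imwrite("pics/c7.png",a)
b=cv2.imread("pics/c6.png")
def brass(i):
    h=cv2.cvtColor(i,cv2.COLOR_BGR2HSV); m=cv2.inRange(h,(14,110,110),(28,255,255)); m[:100]=0;m[175:]=0;m[:,:180]=0;m[:,270:]=0
    n,_,s,ce=cv2.connectedComponentsWithStats(m); return [(s[k,:5].tolist(),ce[k].round(1).tolist()) for k in range(1,n) if s[k,4]>60]
print(brass(b));print(brass(a))
E
```

```text
t 10.87 pos [0.4834 0.0621 0.0828] yaw -0.022 z [-0.003  -0.0032 -1.    ] F [-0.0233 -1.6087 -1.1927] T [-0.2409  0.0396 -0.1963] w 0.0474 j
t 11.03 pos [0.4833 0.0622 0.0828] yaw -0.0215 z [-0.0031 -0.0031 -1.    ] F [-1.0228 -1.0914 -1.4222] T [-0.2228  0.1113 -0.1085] w 0.0471 
t 11.2 pos [0.4834 0.0623 0.0828] yaw -0.0211 z [-0.0031 -0.0029 -1.    ] F [-0.5863 -0.5753 -1.7794] T [-0.211   0.1371 -0.1142] w 0.0468 j
t 11.37 pos [0.4834 0.0625 0.0828] yaw -0.0208 z [-0.0031 -0.0026 -1.    ] F [-0.4594 -0.2124 -1.6261] T [-0.1176  0.0946 -0.0057] w 0.0461 
[([228, 100, 42, 75, 1734], [246.5, 141.4]), ([193, 127, 16, 26, 311], [200.4, 139.5])]
[([251, 100, 19, 17, 227], [259.7, 106.2]), ([219, 107, 51, 68, 1640], [238.5, 147.5]), ([193, 127, 16, 25, 322], [200.2, 139.2])]
```

```bash
cat > br.py <<'E'
from h import *
im=viewer.camera("top")[:,:,::-1]; a=cv2.resize(im[215:265,225:300],None,fx=8,fy=8,interpolation=cv2.INTER_CUBIC)
cv2.imwrite("pics/c8.png",a)
h=cv2.cvtColor(a,cv2.COLOR_BGR2HSV); m=cv2.inRange(h,(14,110,110),(28,255,255)); m[:115]=0;m[175:]=0;m[:,:180]=0;m[:,270:]=0
n,_,s,ce=cv2.connectedComponentsWithStats(m); print([(s[k,:5].tolist(),ce[k].round(1).tolist()) for k in range(1,n) if s[k,4]>60])
E
{ python3 -m crank '0 0 0 0 0 0 -0.055;0 0 0 0 0 0 -0.055'; python3 st.py;python3 br.py; python3 -m crank '0 0 0 0 0 0 -0.045;0 0 0 0 0 0 -0.045'; python3 st.py; python3 br.py; } | grep '^t \|^\[' | cut -c1-140
```

```text
t 11.58 pos [0.4834 0.0627 0.0828] yaw -0.0202 z [-0.0029 -0.0021 -1.    ] F [-0.9822 -0.808  -1.1906] T [-0.1341  0.0751 -0.0054] w 0.0452 
[([219, 115, 51, 60, 1547], [238.2, 146.4]), ([193, 127, 17, 25, 317], [200.4, 139.2])]
t 11.8 pos [0.4834 0.063  0.0828] yaw -0.02 z [-0.0029 -0.0017 -1.    ] F [-0.2352  0.1329 -1.4854] T [-0.0611  0.1313 -0.0267] w 0.0449 j [
[([218, 115, 49, 60, 1368], [237.8, 148.4]), ([193, 128, 17, 24, 313], [200.4, 139.4])]
```

```bash
{ python3 -m crank '0 0 0 0 0 0 -0.035;0 0 0 0 0 0 -0.035'; python3 st.py;python3 br.py; python3 -m crank '0 0 0 0 0 0 -0.025;0 0 0 0 0 0 -0.025'; python3 st.py; python3 br.py; } | grep '^t \|^\[' | cut -c1-140
```

```text
t 12.02 pos [0.4838 0.0633 0.0829] yaw -0.0195 z [-0.0021 -0.0008 -1.    ] F [ 0.6149  0.153  -1.8664] T [0.0434 0.047  0.0132] w 0.0439 j [
[([193, 116, 46, 59, 1574], [218.9, 141.5]), ([237, 157, 31, 18, 461], [251.3, 166.8])]
t 12.23 pos [0.4842 0.0636 0.0831] yaw -0.0194 z [-0.0012 -0.0005 -1.    ] F [-0.3275 -0.0952 -1.5976] T [ 0.0398 -0.0278 -0.0102] w 0.044 j
[([193, 116, 39, 59, 1500], [213.2, 141.9]), ([237, 155, 30, 20, 435], [250.7, 166.9])]
```

View pics/c8.png

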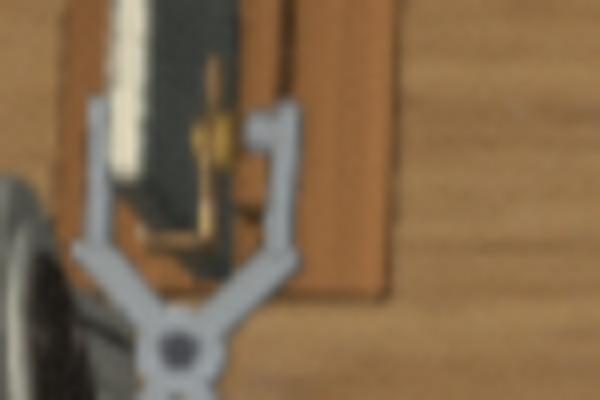

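The strap lies shut along the cover and the cap (220,140) is seated, with the right die about 2 mm clear of it. I open gently and back out.

```bash
python3 -m crank '0 0 0 0 0 0 -0.08;0 0 0 0 0 0 -0.14;0 0 0 0 0 0 -0.2;0 0 0 0 0 0 -0.26;0 0 0 0 0 0 -0.31;0 0 0 0 0 0 -0.33;0 0 0 0 0 0 -0.33'; python3 st.py .40 .0625 .085 -.02
```

```text
clock: 12.87
eef_pos: [0.4845, 0.0634, 0.0831]
tool_rot: [0.01, 1.0, -0.0, -0.0]
ft_force: [-0.1, 0.2, -2.0]
grip_width: 0.057
t 12.87 pos [0.4845 0.0634 0.0831] yaw -0.0198 z [-0.0008 -0.0008 -1.    ] F [-0.1073  0.1533 -2.0301] T [-0.0109 -0.0908  0.    ] w 0.057 j [ 0.1304  0.3589 -0.2944  0.9184 -0.0007  0.1502]
shift [ 0.0844 -0.0025 -0.0018] turn [-0.0008 -0.0008  0.0002]
```

```bash
python3 -m crank '0.005 0 0 0 0 0 -0.33;0.01 0 0 0 0 0 -0.33;0.01 0 0 0 0 0 -0.33;0.01 0 0 0 0 0 -0.33;0.015 0 0 0 0 0 -0.33;0.02 0 -0.002 0 0 0 -0.33;0.015 0 0 0 0 0 -0.33;0 0 0 0 0 0 -0.33'; python3 st.py .40 .0625 .09 -.02;  python3 br.py
python3 -m crank '0 -0.015 -0.001 0 0 0.03 -0.33;0 -0.03 -0.001 0 0 0.01 -0.33;0 -0.03 0 0 0 0 -0.33;0 -0.03 0 0 0 0 -0.33;0 -0.03 0 0 0 0 -0.33;0 -0.03 0 0 0 0 -0.33;-0.01 -0.03 0 0 0 0 -0.33;-0.02 -0.03 0 0 0 0 -0.33;-0.02 -0.02 0 0 0 0 -0.33;-0.02 -0.01 0 0 0 0 -0.33;0 0 0 0 0 0 -0.33;0 0 0 0 0 0 -0.33'; python3 st.py .4815 -.2439 .09 -.0734
```

```text
clock: 13.53
eef_pos: [0.3902, 0.0647, 0.0842]
tool_rot: [0.01, 1.0, -0.001, -0.002]
ft_force: [-1.6, 0.0, -2.1]
grip_width: 0.0571
t 13.53 pos [0.3902 0.0647 0.0842] yaw -0.0202 z [-0.0045 -0.001  -1.    ] F [-1.6336  0.0144 -2.0688] T [-0.009   0.074  -0.0353] w 0.0571 j [ 0.1644  0.1996 -0.5206  0.8552 -0.0003  0.1847]
shift [-0.0099 -0.002  -0.0058] turn [-0.0011 -0.0045 -0.0002]
[([193, 115, 39, 60, 1543], [213.2, 141.5]), ([237, 115, 33, 60, 1779], [254.5, 145.3])]
clock: 14.58
eef_pos: [0.4597, -0.2095, 0.0903]
tool_rot: [0.03, 1.0, -0.003, 0.009]
ft_force: [-0.8, 0.2, -1.0]
grip_width: 0.0567
t 14.58 pos [ 0.4597 -0.2095  0.0903] yaw -0.0593 z [ 0.0178 -0.0056 -0.9998] F [-0.7544  0.2273 -1.0046] T [-0.0086  0.091   0.0133] w 0.0567 j [-0.4289  0.3657 -0.2615  0.9252  0.0023 -0.3696]
shift [-0.0238 -0.0331  0.0009] turn [-0.0044  0.0181  0.0141]
```

```bash
python3 -m crank '-0.012 -0.017 0 -0.004 0.018 0.014 -0.33;-0.011 -0.015 0 0 0 0 -0.33;0 0 0 0 0 0 -0.33;0 0 0 0 0 0 -0.33'; python3 st.py .4815 -.2439 .09 -.0734; python3 -m crank '0 0 0 0 0 0 -0.33'
python3 - <<'E'
from h import *
import json
c=viewer.calibration("top");im=viewer.camera("top")[:,:,::-1];cv2.imwrite("pics/t9.png",cv2.resize(im[225:335,350:435],None,fx=5,fy=5,interpolation=cv2.INTER_CUBIC))
E
python3 st.py .4815 -.2439 .09 -.0734
```

```text
clock: 14.92
eef_pos: [0.4797, -0.242, 0.0893]
tool_rot: [0.036, 0.999, 0.001, -0.002]
ft_force: [0.1, -0.1, -2.4]
grip_width: 0.0569
t 14.92 pos [ 0.4797 -0.242   0.0893] yaw -0.072 z [-0.0036  0.0019 -1.    ] F [ 0.0955 -0.0508 -2.3602] T [ 0.0126  0.067  -0.0144] w 0.0569 j [-0.4673  0.4369 -0.151   0.9869  0.     -0.3953]
shift [-0.002  -0.0017 -0.0007] turn [ 0.0016 -0.0038  0.0014]
clock: 15.0
eef_pos: [0.4792, -0.2413, 0.0891]
tool_rot: [0.036, 0.999, 0.001, -0.002]
ft_force: [0.6, 0.1, -1.5]
grip_width: 0.0569
t 15.05 pos [ 0.4788 -0.241   0.089 ] yaw -0.0713 z [-0.0049  0.0028 -1.    ] F [-0.7869 -0.824  -1.5796] T [-0.0274 -0.0287 -0.0265] w 0.0567 j [-0.4664  0.4362 -0.1533  0.987   0.0003 -0.395 ]
shift [-0.0029 -0.0027 -0.001 ] turn [ 0.0024 -0.0051  0.0021]
```

View pics/t9.png

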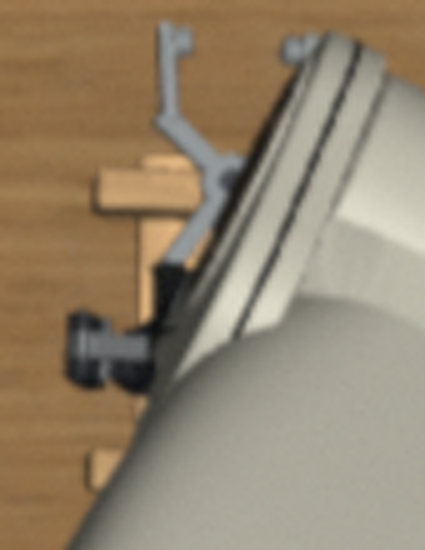

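The arm hides part of the view, but the jaws, the pivot (230,175) and the front bar line up as expected for the rest. I lower at the recorded pose.

```bash
python3 -m crank '-0.003 -0.003 0.008 0.002 -0.005 0.002 -0.33;0 0 0.01 0 0 0 -0.33;0 0 0.01 0 0 0 -0.33;0 0 0.004 0 0 0 -0.33;0 0 0 0 0 0 -0.33'; python3 st.py .4815 -.2439 .0395 -.0734
```

```text
clock: 15.47
eef_pos: [0.4796, -0.241, 0.054]
tool_rot: [0.035, 0.999, 0.001, -0.001]
ft_force: [-0.2, 0.4, -0.8]
grip_width: 0.0565
t 15.47 pos [ 0.4796 -0.241   0.054 ] yaw -0.0704 z [-0.001   0.0014 -1.    ] F [-0.2426  0.4096 -0.8263] T [ 0.0377  0.0475 -0.015 ] w 0.0565 j [-0.466   0.4759 -0.1958  0.9006  0.0008 -0.3956]
shift [-0.0021 -0.0028  0.0144] turn [ 0.0014 -0.0011  0.003 ]
```

```bash
python3 -m crank '-0.003 -0.004 0.004 0.001 -0.001 0.003 -0.33;0 0 0.004 0 0 0 -0.33;0 0 0.003 0 0 0 -0.33;0 0 0 0 0 0 -0.33'; python3 st.py .4815 -.2439 .0395 -.0734
```

```text
clock: 15.8
eef_pos: [0.4821, -0.245, 0.0414]
tool_rot: [0.037, 0.999, 0.0, -0.001]
ft_force: [-0.7, -0.3, -1.8]
grip_width: 0.0567
t 15.8 pos [ 0.4821 -0.245   0.0414] yaw -0.0732 z [-0.001   0.0008 -1.    ] F [-0.6731 -0.3056 -1.7687] T [ 0.0657 -0.0091  0.0156] w 0.0567 j [-0.4702  0.4982 -0.1976  0.8763  0.0003 -0.3971]
shift [0.0007 0.001  0.0019] turn [ 0.0007 -0.0011  0.0002]
```

```bash
python3 -m crank '0 0.001 0.0018 0 0 0 -0.33;0 0 0 0 0 0 -0.33;0 0 0 0 0 0 -0.38;0 0 0 0 0 0 -0.43;0 0 0 0 0 0 -0.5;0 0 0 0 0 0 -0.55;0 0 0 0 0 0 -0.65;0 0 0 0 0 0 -0.75;0 0 0 0 0 0 -0.75'; python3 st.py .4815 -.2439 .0395 -.0734
```

```text
clock: 16.55
eef_pos: [0.4843, -0.245, 0.0418]
tool_rot: [0.037, 0.999, -0.001, 0.002]
ft_force: [0.3, -0.3, -0.5]
grip_width: 0.0746
t 16.55 pos [ 0.4843 -0.245   0.0418] yaw -0.0734 z [ 0.004  -0.0016 -1.    ] F [ 0.2715 -0.2578 -0.5161] T [ 0.0548 -0.0196  0.0149] w 0.0746 j [-0.4686  0.4973 -0.1978  0.8714  0.0003 -0.3952]
shift [0.0029 0.0009 0.0023] turn [-0.0014  0.0041  0.    ]
```

```bash
python3 -m crank '0 0 -0.008 0 0 0 -0.85;0 0 -0.015 0 0 0 -1;0 0 -0.025 0 0 0 -1;0 0 -0.03 0 0 0 -1;0 0 -0.03 0 0 0 -1;0 0 -0.03 0 0 0 -1;0.03 0 -0.02 0 0 0 -1;0.04 0 0 0 0 0 -1;0.04 0 0 0 0 0 -1;0.03 0.02 0 0 0 0 -1;0 0.04 0 0 0 0 -1;0 0.04 0 0 0 0 -1;0 0.04 0 0 0 0 -1;0 0.04 0 0 0 0 -1;0 0 0 0 0 0 -1;0 0 0 0 0 0 -1'
python3 - <<'E'
from h import *
t=viewer.camera("top")[:,:,::-1]; s=viewer.camera("side")[:,:,::-1]; cv2.imwrite("pics/tf.png",t);cv2.imwrite("pics/sf.png",s)
R5=lambda i,f:cv2.resize(i,None,fx=f,fy=f,interpolation=cv2.INTER_CUBIC)
o=np.zeros((600,800,3),np.uint8)
a=R5(t[225:335,360:425],5);o[:550,:325]=a
b=R5(s[210:280,310:420],4);o[:280,330:770]=b
d=R5(s[240:360,205:300],2.6);o[285:285+d.shape[0],330:330+d.shape[1]]=d[:315]
e=R5(t[215:265,225:300],2.8);o[285:285+e.shape[0],580:580+e.shape[1]]=e
cv2.imwrite("pics/f.png",o)
E
```

```text
clock: 17.88
eef_pos: [0.3526, -0.0497, 0.2157]
tool_rot: [0.038, 0.999, -0.004, 0.01]
ft_force: [-0.2, -1.2, -0.1]
grip_width: 0.0851
```

View pics/f.png

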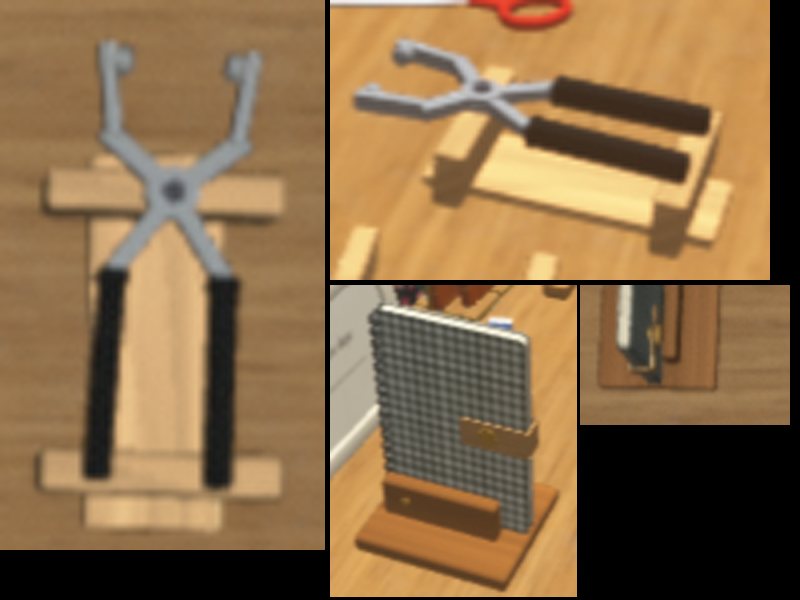

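The pliers lie open and flat on both bars. The pivot is at (174,190), against (167,196) at the start, about 4 mm off. The strap is flush on the cover, so I hand in.

```bash
python3 -c "
from workcell import order; print(order.job_done())"
```

```text
the job is handed in; nothing more can be done
None
```

The stud is shut and the pliers are back on their rest; I handed the job in at about 18 s of the 64 s allowed.

- **Pliers to the stud:** I gripped the pliers at their centre of mass and brought the open jaws round the open stud. In the top view both dies were about 4 mm clear of the stud before squeezing.
- **Squeezing:** I closed in small steps until the stud clicked at about 44 mm of grip width, then stopped. The wrist's sideways force stayed under 2 N. It can't show the pinch force between the dies, so I have no direct reading against the 13 N limit.
- **Last checks:** The final top and side pictures show the strap flush on the cover. The pliers are open and flat on both bars, about 4 mm from where they lay at first, and the robot is clear of everything. I didn't measure the other things on the table, but the arm's path kept clear of them.
- **What disagreed:**
  - My first grip came out about 1 cm too high, because the arm drifts during zero rows, so I opened and redid it lower.
  - The die position predicted from the wrist pose differed from the camera by about 3 mm sideways; I went by the camera.

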